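# Index the rotary work table and lock it

## Robot

A 6-joint arm with a two-finger parallel gripper is mounted at the origin on the work surface. World frame = base frame: x ahead of the robot, y to its left, z up, the work surface at z = 0. Lengths are in m, angles in degrees, forces in N, time in s.
With the tool pointing down it reaches from about 0.375 to 0.9 m from the base axis. Payload 3.1 kg.
Tool frame: the origin (TCP) lies midway between the tips of the shut fingers; the grasp point (between the pads) lies 19 mm behind it; z points along the fingers, y is the line along which they close (so a half turn about z gives the same grasp; the last joint's range is limited). The gripper opens to 87 mm and grips with 3 to 60 N. Pads are 19 mm wide; open, the fingers measure 117 mm over their backs; the gripper's body (75 mm by 190 mm) begins 51 mm behind the grasp point.
Start: joints at [-78.753, 30.224, 82.088, -0, 67.689, -10.227], TCP at [0.229, -0.582, 0.193] pointing down, gripper open.
Joint ranges: [-176.69, 176.69], [-43.24, 126.21], [12.49, 139.97], [-82, 262], [0, 151.66], [-163.58, 163.58]. Speed limits (degrees/s): [159.86, 159.86, 180, 180, 180, 180].

## Interface

Orientations are given as a 3x3 rotation matrix whose columns are the frame's x, y, z axes.
In Python, from rig import read_state, capture, camera_info, hand_in gives the robot as it stands.
- The arm moves only by the tool drive_tool, never from a script. Its argument "motion" is a list of rows, each a list of 2 entries, a list of its own where there are three numbers: the shift along the tool's x, y, z in mm, then the turn, a rotation vector about the tool's x, y, z in rad. A call has 1 to 5 rows; each row shifts and turns the commanded pose from where the row before left it, along the tool's axes as they then stand; what a row does not reach is not made up. A row lasts 1/10 s, in which the tool goes at most 50 mm and 8.59 degrees, less where a joint would pass 70% of its speed; a pose out of reach is approached as far as the arm can. A call is refused whole if a number of a shift passes 50 or a number of a turn 0.15, either way. A call with a gripper value outside its range is refused whole. "gripper" is the opening, from 0 (shut) to 1 (fully open), set as the call begins (left out, the last holds). The fingers move at their own pace and stop on an object; the grip force is fixed at half the most. Time passes only in rows, so rows that do not move let the fingers close. It gives the time, the measured TCP pose, the force, the opening and the grip force at its end, in the units of the state.
- read_state(): the state, without advancing time (a new reading comes with each control period).
- capture(name): name is "scene" or "top" or "wrist"; returns the picture (480x640x3 uint8, red, green, blue); there is no depth.
- camera_info(name): a dict with "fovy" (degrees; the focal length in pixels is half the picture's height over the tangent of half this angle, whatever the lens; pixels are square), "cx", "cy" (the principal point, pixels), "xyz" and "orientation" of the camera in the world; the wrist camera has in their place "T_tool_cam" (4x4, takes a point from camera to tool coordinates, whose origin is the TCP and whose axes are the flange's). Camera axes: x right, y down, z forward; pixel columns grow to the right and rows downward; lengths in m; the calibration is good to about 2 mm. A picture is of the moment at which its call begins: read the wrist's pose just before it. camera_info takes no time and is no camera call.
- hand_in(): hands the job in; it is judged then, once.
The state is a dict: "time_s": time; "joint_positions": joint angles; "qvel": joint speeds; "tau": joint torques, N m; "position": TCP position; "tcp_rot": TCP orientation; "force": force on the tool from outside, world axes, zero at the start; "moment": the same for the moment, N m; "opening": opening from 0.0 (shut) to 1.0 (fully open); "grasp_force": force on a finger pad.
Only numpy, scipy, OpenCV 4.12 (cv2) and the standard library are available. Lean on these libraries where they do the work, as an engineer would, in place of code of your own. Each camera call takes 0.05 s, during which the arm holds its last target. There are 200 camera calls.

## Task

On the rotary indexing table, push the upright finger post gently round with closed fingertips until the dial's index mark lines up with the one long line on the scale ring, then push the lock lever away from the robot until it is against its stop. Do not grip or lift anything: the wooden blank stays standing on the middle of the dial, and the other things on the bench stay where they are. Finish with the hand clear.

Things in the scene. Friction and masses are not known exactly. Their poses are not given: they have to be found in the camera images.
- dial_center (a point): Point on the dial's vertical turning axis at the level of its top face, 34 mm above the bench. The dial is a plain steel disc, 162 mm across. The base under it is a grey plate, 250 x 250 mm and 15 mm thick, with an ear to its left (+y) that carries the lock lever; the whole fixture is fixed to the bench, at a varying place and yaw (within 0.3 rad).
- dial_mark (a point): Outer end of the dial's index mark, a straight radial dark line 30 mm long and 4 mm wide on its top face: 80 mm from the axis, 34 mm above the bench. It is diametrically opposite the finger post.
- dial_post (a point): Centre of the top end of the dial's only finger post: an upright round steel pin 16 mm across, rigid on the dial 55 mm from the axis, rising from the dial's face (34 mm above the bench) to 70 mm. Push it sideways, along the circle, and the dial turns with it, either way, all round. About 3 N is enough; it has friction, no spring, and stays where it is left, coasting hardly at all.
- scale_line (a point): Inner end of the target: the one long line (29 mm long, 4 mm wide, across the full width of the ring), 84 mm from the dial's axis, 30 mm above the bench. The other 23 lines, every 15 degrees, are short (9 mm long, 2 mm wide) and do not matter.
- scale: The fixed aluminium scale ring round the dial, 166 mm inside and 226 mm outside diameter, top 30 mm above the bench (4 mm lower than the dial). Origin on the dial's axis at bench level, z up; its x axis points to the long target line.
- dial (a joint): Angle of the dial about its vertical axis, in rad, growing counter-clockwise seen from above, relative to the base plate (not to the scale ring, which is set at a different angle each time). Start 1.0 to 2.0; the target is reached by turning clockwise 0.5 to 2.6 rad.
- lever (a joint): Angle of the lock lever about its upright pivot, in rad: 0 = open (arm points away from the dial, to the left of the fixture, +y), growing as the arm is pushed away from the robot (clockwise from above); the stop is at 1.2 = locked. It starts at 0 to 0.2, has friction (about 1.5 N at the knob), no spring, stays where it is left.
- lever_knob (a point): Centre of the top end of the lever's upright black round knob: 18 mm across, 75 mm from the pivot, its top 78 mm above the bench; it reaches down to the flat arm, which is 38 to 48 mm above the bench and 14 mm wide.
- lever_pivot (a point): Top of the lever's pivot axis, 50 mm above the bench, 151 mm from the dial's axis.
- blank_mid (a point): Middle (half-way up) of the turned wooden blank standing loose on the middle of the dial: 44 mm across at its foot, 42 mm tall, so its top is 76 mm above the bench. It turns with the dial.
- collar: Bystander: plain steel cylinder, 22 mm across, 35 mm tall, standing on the right far corner of the base plate (top of plate is 15 mm high). Origin at its underside.
- jar: Bystander: screw jar, 60 mm across, 75 mm tall, beyond the fixture. Origin at its underside.
- glue: Bystander: white glue bottle, 52 mm across, 150 mm tall, beyond the fixture. Origin at its underside.
- driver: Bystander: screwdriver lying on the bench to the right of the fixture, about 200 mm long.
- tape: Bystander: roll of paper tape lying flat, 70 mm across, 24 mm high, left of the fixture. Origin at its underside.
- offcut: Bystander: wood offcut 60 x 45 x 32 mm on the bench near the right corner of the fixture that is nearer the robot. Origin at its underside.
- spanner: Bystander: spanner lying on the bench beyond the lock lever, about 180 mm long.

How it is judged:
By the outcome, as a careful person would: the job done as asked, in the order asked, and still so for the second after the job is handed in, with the robot touching nothing.
It also fails if it takes over 56 s, if anything falls off the work surface, if the arm or the gripper's body presses on something with over 40 N, if the wrist force passes 120 N, or if a joint passes its speed limit or range.

## Working session

There is one attempt and no reset: what is moved stays moved. The work goes in short steps, Python scripts to look and compute and a tool call to move; the robot and the scene stay as the last step left them, time stands still between calls to the robot, and variables do not carry over. Pictures are saved under pics/ and viewed, at most 10 in all, crops included, and the job is handed in when it is done.

Besides the shell and the picture viewer there is one more tool, called after ">>>" as name(argument=value, ...) on one line, values as JSON. drive_tool: Moves the arm, as the interface text tells. Its arguments: {"type":"object","properties":{"motion":{"type":"array","items":{"type":"array"}},"gripper":{"type":"number"}},"required":["motion"]}

```bash
mkdir -p pics; ls; python3 - <<'E'
from rig import *
import cv2,numpy as np
for n in("top","scene"):
    i=camera_info(n); print(n,i)
    cv2.imwrite(f"pics/{n}0.png",cv2.cvtColor(capture(n),cv2.COLOR_RGB2BGR))
s=read_state(); print(s['time_s'],s['position'],s['tcp_rot'],s['force'],s['opening'])
E
```

```text
pics
top {'fovy': 46.755356910473814, 'cx': 322.94279614652794, 'cy': 248.75512089165184, 'xyz': array([0.39485249, 0.05577806, 1.06424941]), 'orientation': array([[ 0.00871699, -0.98173114,  0.19007364],
       [-0.99929865, -0.01547489, -0.03409888],
       [ 0.0364173 , -0.1896431 , -0.98117749]])}
scene {'fovy': 50.63472996625532, 'cx': 320.885917365105, 'cy': 245.2048609003331, 'xyz': array([ 1.16154417, -0.30742976,  0.57756243]), 'orientation': array([[ 0.51908447,  0.48197297, -0.70587065],
       [ 0.85456164, -0.30869706,  0.41764881],
       [-0.01660475, -0.82000499, -0.57211546]])}
0.1 [ 0.22868674 -0.58089796  0.19235801] [[ 9.30579857e-01  3.66088746e-01 -3.99557762e-04]
 [ 3.66088818e-01 -9.30577957e-01  1.90896356e-03]
 [ 3.27030429e-04 -1.92271666e-03 -9.99998098e-01]] [ 0.52533039 -0.29718361  0.51665208] 1.0021835533658383
```

View pics/top0.png

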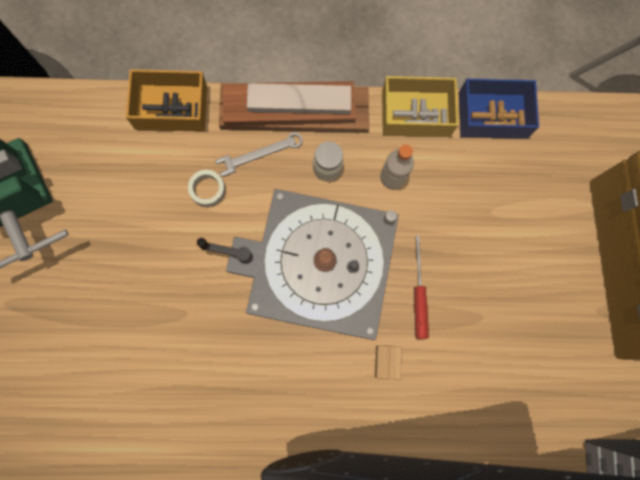

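View pics/scene0.png

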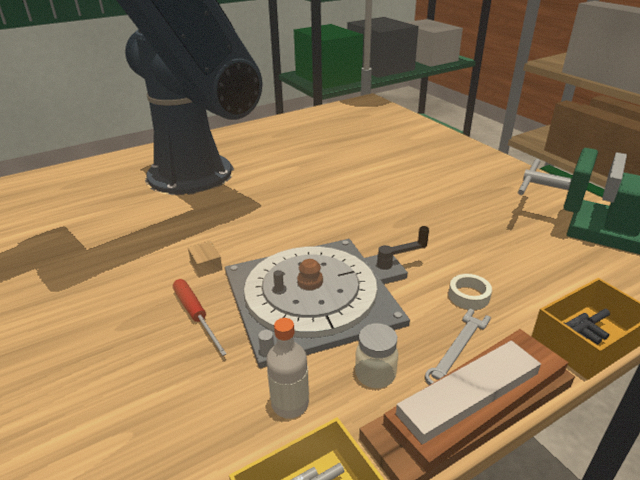

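The top view has +x up and +y left. The dial centre is near (324,261), the index mark near (288,253), the post near (353,266), the long line near (336,212), the lever knob at (203,243) and its pivot at (245,256). The scene view confirms this layout. The post has to go clockwise by about a quarter turn, toward the robot side.

```bash
cat > h.py <<'E'
from rig import *
import cv2,numpy as np
class Cam:
    def __init__(s,n,st=None):
        i=camera_info(n); s.cx,s.cy=i['cx'],i['cy']; s.f=240/np.tan(np.radians(i['fovy']/2))
        if n=='wrist':
            T=np.eye(4);T[:3,:3]=st['tcp_rot'];T[:3,3]=st['position'];T=T@np.array(i['T_tool_cam'])
            s.R,s.p=T[:3,:3],T[:3,3]
        else: s.R,s.p=np.array(i['orientation']),np.array(i['xyz'])
    def ray(s,uv,z):
        uv=np.atleast_2d(np.asarray(uv,float))
        d=np.c_[(uv-[s.cx,s.cy])/s.f,np.ones(len(uv))]@s.R.T
        return s.p+d*((z-s.p[2])/d[:,2])[:,None]
    def proj(s,P):
        c=(np.atleast_2d(P)-s.p)@s.R
        return c[:,:2]/c[:,2:]*s.f+[s.cx,s.cy]
def look(n):
    st=read_state(); im=capture(n); return Cam(n,st),im,st
def polar(cam,gray,c,z,r0,r1,a):
    "mean grey along the radius r0..r1 at each angle a (world)"
    r=np.linspace(r0,r1,12); A,Rr=np.meshgrid(a,r)
    P=np.c_[(c[0]+Rr*np.cos(A)).ravel(),(c[1]+Rr*np.sin(A)).ravel(),np.full(A.size,z)]
    uv=cam.proj(P).astype(np.float32)
    v=cv2.remap(gray,uv[:,0].reshape(A.shape),uv[:,1].reshape(A.shape),cv2.INTER_LINEAR)
    return v.astype(float).mean(0)
def dark(cam,gray,c,z,r0,r1,lo=-np.pi,hi=np.pi):
    "angle of the darkest radial line"
    a=np.arange(lo,hi,np.radians(.1)); v=polar(cam,gray,c,z,r0,r1,a)
    k=v.argmin(); w=np.abs(a-a[k])<np.radians(4); b=np.median(v[np.abs(a-a[k])<np.radians(8)])
    wt=np.clip(b-v,0,None)*w; return (wt*a).sum()/wt.sum(), v[k], b
def ring_center(cam,im):
    hsv=cv2.cvtColor(im,cv2.COLOR_RGB2HSV)
    m=cv2.inRange(hsv,(0,0,185),(180,45,255))
    m=cv2.morphologyEx(m,cv2.MORPH_CLOSE,np.ones((5,5)))
    cs,_=cv2.findContours(m,cv2.RETR_EXTERNAL,cv2.CHAIN_APPROX_NONE)
    c=max(cs,key=lambda c:cv2.contourArea(cv2.convexHull(c)))
    P=cam.ray(cv2.convexHull(c)[:,0],.030)[:,:2]
    s=np.linalg.lstsq(np.c_[2*P,np.ones(len(P))],(P**2).sum(1),rcond=None)[0]
    r=np.sqrt(s[2]+s[0]**2+s[1]**2); return s[:2],r,np.abs(np.hypot(*(P-s[:2]).T)-r).max()
E
python3 - <<'E'
from h import *
cam,im,st=look("top"); g=cv2.cvtColor(im,cv2.COLOR_RGB2GRAY); D=np.degrees
c,r,e=ring_center(cam,im); print("center",c,r,e)
L=dark(cam,g,c,.030,.097,.110); M=dark(cam,g,c,.034,.054,.077)
print("long",D(L[0]),L[1:],"mark",D(M[0]),M[1:],"turn",D(M[0]-L[0]))
for n,w,z in(("post",(345,258,18,18),.07),("knob",(195,235,16,16),.078),("blank",(310,245,30,30),.076),("pivot",(236,247,18,18),.05)):
    x,y,ww,h=w; s=g[y:y+h,x:x+ww]; m=(s<75) if n!="blank" else (im[y:y+h,x:x+ww,0].astype(int)-im[y:y+h,x:x+ww,2]>40)
    v,u=np.nonzero(m); P=cam.ray((u.mean()+x,v.mean()+y),z)[0]; d=P[:2]-c
    print(n,u.mean()+x,v.mean()+y,m.sum(),P,"r",np.hypot(*d),D(np.arctan2(d[1],d[0])))
cv2.imwrite("pics/crop.png",cv2.cvtColor(cv2.resize(im[180:350,180:410],None,fx=3.4,fy=3.4,interpolation=cv2.INTER_CUBIC),cv2.COLOR_RGB2BGR))
E
```

```text
center [0.57200621 0.01789434] 0.11116302502736414 0.0004216239667621108
long -12.866601847360906 (np.float64(128.33333333333334), np.float64(207.41666666666666)) mark 78.45768714625851 (np.float64(112.58333333333333), np.float64(178.25)) turn 91.3242889936194
post 352.6666666666667 268.44444444444446 18 [ 0.55188759 -0.03311094  0.07      ] r 0.054829720930288865 -111.52635775827103
knob 203.7766990291262 244.33009708737865 103 [0.5906349  0.23606268 0.078     ] r 0.21896221833254728 85.119535608579
blank 324.2892561983471 259.69972451790636 363 [0.56618778 0.01882269 0.076     ] r 0.0058920291169990155 170.93471386616002
pivot 246.86 259.14 50 [0.56959552 0.16087238 0.05      ] r 0.14299835850171455 90.9659491048731
```

View pics/crop.png

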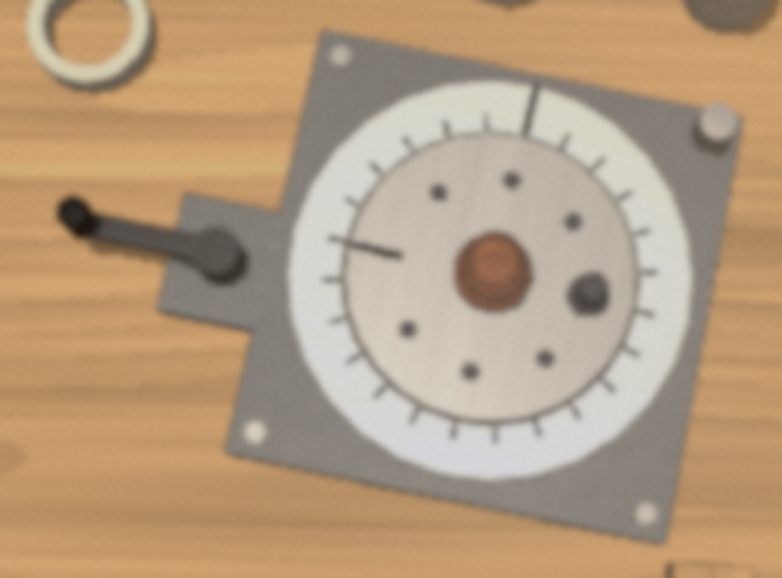

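>>> drive_tool(motion=[[[36, -25.5, 0], [0, 0, 0]], [[36, -25.5, 0], [0, 0, 0]], [[36, -25.5, 0], [0, 0, 0]], [[36, -25.5, 0], [0, 0, 0]], [[36, -25.5, 0], [0, 0, 0]]], gripper=0)

```text
time_s: 0.65
position: [0.3502, -0.3953, 0.193]
tcp_rot: [[0.931, 0.366, -0.0], [0.366, -0.931, 0.0], [0.0, -0.0, -1.0]]
force: [0.9, -0.4, 0.2]
opening: 0.632
grasp_force: 0.0
```

>>> drive_tool(motion=[[[36, -25.5, 0], [0, 0, 0]], [[36, -25.5, 0], [0, 0, 0]], [[36, -25.5, 0], [0, 0, 0]], [[36, -25.5, 0], [0, 0, 0]], [[36, -25.5, 0], [0, 0, 0]]])

```text
time_s: 1.15
position: [0.4711, -0.2108, 0.1932]
tcp_rot: [[0.931, 0.366, -0.0], [0.366, -0.931, 0.0], [-0.0, -0.0, -1.0]]
force: [0.1, 0.1, -0.3]
opening: 0.173
grasp_force: 0.0
```

>>> drive_tool(motion=[[[36, -25.5, 0], [0, 0, 0]], [[36, -25.5, 0], [0, 0, 0]], [[36, -25.5, 0], [0, 0, 0]], [[36, -25.5, 0], [0, 0, 0]], [[36, -25.5, 0], [0, 0, 0]]])

```text
time_s: 1.65
position: [0.5918, -0.0262, 0.193]
tcp_rot: [[0.931, 0.366, -0.001], [0.366, -0.931, -0.0], [-0.001, -0.0, -1.0]]
force: [0.6, -0.7, 0.1]
opening: 0.006
grasp_force: 0.0
```

>>> drive_tool(motion=[[[0, 0, 0], [0, 0, -0.147]], [[0, 0, 0], [0, 0, -0.147]], [[0, 0, 0], [0, 0, -0.147]], [[0, 0, 0], [0, 0, -0.147]], [[0, 0, 0], [0, 0, -0.147]]])

```text
time_s: 2.15
position: [0.591, -0.0277, 0.1928]
tcp_rot: [[0.439, 0.898, -0.001], [0.898, -0.439, 0.0], [-0.0, -0.001, -1.0]]
force: [0.3, 0.7, -0.4]
opening: 0.005
grasp_force: 0.0
```

>>> drive_tool(motion=[[[0, 0, 0], [0, 0, -0.147]], [[0, 0, 0], [0, 0, -0.147]], [[0, 0, 0], [0, 0, -0.147]], [[0, 0, 0], [0, 0, -0.147]], [[0, 0, 0], [0, 0, -0.147]]])

```text
time_s: 2.65
position: [0.591, -0.0279, 0.1929]
tcp_rot: [[-0.276, 0.961, -0.001], [0.961, 0.276, 0.0], [0.0, -0.001, -1.0]]
force: [0.1, 0.3, -0.0]
opening: 0.006
grasp_force: 0.0
```

>>> drive_tool(motion=[[[0, 0, 0], [0, 0, -0.144]], [[0, 0, 0], [0, 0, 0]], [[0, 0, 0], [0, 0, 0]]])

```text
time_s: 2.95
position: [0.5911, -0.0279, 0.193]
tcp_rot: [[-0.403, 0.915, -0.0], [0.915, 0.403, 0.0], [0.0, -0.0, -1.0]]
force: [0.0, 0.4, 0.3]
opening: 0.004
grasp_force: 0.0
```

```bash
python3 - <<'E'
from h import *
cam,im,st=look("wrist"); g=cv2.cvtColor(im,cv2.COLOR_RGB2GRAY)
print(cam.p,cam.R)
tip=cam.proj(st['position'])[0]; print("tcp px",tip)
c=np.array([.572,.0179])
for n,a,r,z in(("post",-101.5,.055,.07),("mark",78.5,.08,.034),("line",-12.9,.084,.03),("c",0,0,.034)):
    a=np.radians(a); print(n,cam.proj([c[0]+r*np.cos(a),c[1]+r*np.sin(a),z])[0])
cv2.imwrite("pics/w0.png",cv2.cvtColor(im,cv2.COLOR_RGB2BGR))
E
```

```text
[0.55736178 0.04747431 0.38496779] [[ 9.15184184e-01  3.83954958e-01  1.22541824e-01]
 [ 4.03035445e-01 -8.72294810e-01 -2.76882999e-01]
 [ 5.81996614e-04  3.02787640e-01 -9.53057871e-01]]
tcp px [319.67241116 275.1008019 ]
post [284.22846811 214.4417333 ]
mark [372.82236069  82.83719589]
line [388.5575772  209.85659559]
c [320.28731707 158.40667739]
```

View pics/w0.png

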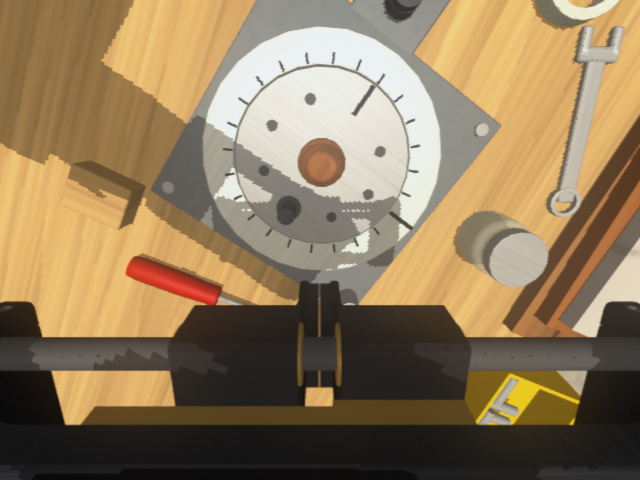

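The wrist view shows the post at (288,208) and the blank at (321,162). The mark runs to about (373,87) and the long line to (410,228), all matching the projected points. The closed tips at (320,290) clear the post and the blank, so I'll descend.

>>> drive_tool(motion=[[[0, 0, 29], [0, 0, 0]], [[0, 0, 29], [0, 0, 0]], [[0, 0, 29], [0, 0, 0]], [[0, 0, 29], [0, 0, 0]], [[0, 0, 29], [0, 0, 0]]])

```text
time_s: 3.5
position: [0.5915, -0.028, 0.0472]
tcp_rot: [[-0.404, 0.915, 0.001], [0.915, 0.404, -0.0], [-0.0, 0.0, -1.0]]
force: [-0.0, -0.3, -1.1]
opening: 0.005
grasp_force: 0.0
```

>>> drive_tool(motion=[[[0, -3, 0], [0, 0, 0.05]], [[0, -3, 0], [0, 0, 0.05]], [[0, -3, 0], [0, 0, 0.05]], [[0, -2.5, 0], [0, 0, 0.05]], [[0, -2.5, 0], [0, 0, 0.05]]])

```text
time_s: 4.0
position: [0.5781, -0.0325, 0.0482]
tcp_rot: [[-0.163, 0.987, 0.0], [0.987, 0.163, 0.0], [0.0, 0.0, -1.0]]
force: [-0.0, 0.5, -0.7]
opening: 0.008
grasp_force: 0.0
```

>>> drive_tool(motion=[[[0, -2.5, 0], [0, 0, 0.05]], [[0, -2.5, 0], [0, 0, 0.05]], [[0, -2.5, 0], [0, 0, 0.05]], [[0, -2.5, 0], [0, 0, 0.05]], [[0, -2.5, 0], [0, 0, 0.05]]])

```text
time_s: 4.5
position: [0.5658, -0.0333, 0.0483]
tcp_rot: [[0.086, 0.996, 0.0], [0.996, -0.086, -0.0], [-0.0, 0.0, -1.0]]
force: [-0.7, -0.1, -0.3]
opening: 0.004
grasp_force: 0.0
```

```bash
python3 - <<'E'
from h import *
cam,im,st=look("wrist"); print(st['force'],st['position'])
c=np.array([.572,.0179]);print("tcp px",cam.proj(st['position'])[0],"c",cam.proj([*c,.034])[0])
cv2.imwrite("pics/w1.png",cv2.cvtColor(im,cv2.COLOR_RGB2BGR))
E
```

```text
[-0.71327549 -0.12124599 -0.34280246] [ 0.56577781 -0.03330011  0.04827746]
tcp px [318.635849   275.02816197] c [321.80215169 179.6528119 ]
```

View pics/w1.png

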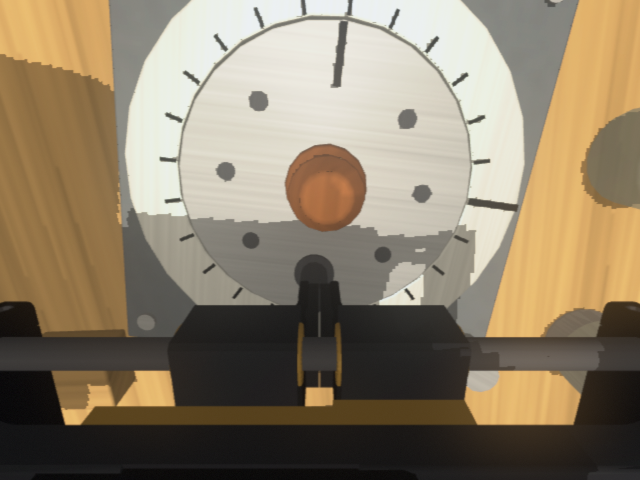

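```bash
python3 - <<'E'
from h import *
st=read_state(); cam=Cam("wrist",st); im=cv2.imread("pics/w1.png")[:,:,::-1]
D=np.degrees
print("f",cam.f,"cam",cam.p,"z axis",cam.R[:,2])
def fit(P):
    s=np.linalg.lstsq(np.c_[2*P,np.ones(len(P))],(P**2).sum(1),rcond=None)[0]; return s[:2],np.sqrt(s[2]+s[:2]@s[:2])
# dial rim points read from the picture
print("rim",fit(cam.ray([(180,165),(200,103),(260,40),(330,17),(400,42),(455,110),(470,175),(205,240),(450,240)],.034)[:,:2]))
m=cam.ray([(345,22),(337,86)],.034); print("mark",m,D(np.arctan2(*(m[0]-m[1])[1::-1])))
l=cam.ray([(469,203),(517,208)],.03); print("line",l,D(np.arctan2(*(l[1]-l[0])[1::-1])))
print("post",cam.ray([(314,270)],.07)); print("bore pts",cam.ray([(258,101),(407,119),(226,171),(422,193),(250,240),(383,254)],.034))
print("tip px -> z.048",cam.ray([(300,283),(338,283),(319,283)],.048))
E
```

```text
f 368.72990957317177 cam [0.57247075 0.04901305 0.24011328] z axis [-0.02614576 -0.30135677 -0.95315292]
rim (array([0.57375368, 0.01633152]), np.float64(0.07961555286216794))
mark [[0.58946858 0.0945893  0.034     ]
 [0.58339895 0.06566787 0.034     ]] 78.14756898978486
line [[ 0.65533193 -0.00349051  0.03      ]
 [ 0.68329896 -0.00892204  0.03      ]] -10.990691182694933
post [[ 0.56392859 -0.02092123  0.07      ]]
bore pts [[ 0.54160259  0.06200995  0.034     ]
 [ 0.61930088  0.04618275  0.034     ]
 [ 0.51894535  0.02746387  0.034     ]
 [ 0.62712373  0.00561392  0.034     ]
 [ 0.5264225  -0.01351744  0.034     ]
 [ 0.6039145  -0.02909629  0.034     ]]
tip px -> z.048 [[ 0.55416911 -0.03720384  0.048     ]
 [ 0.57568458 -0.03909367  0.048     ]
 [ 0.56492667 -0.03814874  0.048     ]]
```

The dial hasn't moved: the mark is still at 78°. The post's radius in this view doesn't fit the fingers' position, so I'll cross-check with the scene view.

```bash
python3 - <<'E'
from h import *
cam,im,st=look("scene"); 
a=np.radians(-101.5); c=np.array([.573,.0172])
P=np.array([[c[0]+.055*np.cos(a),c[1]+.055*np.sin(a),z] for z in(.034,.07)])
w=Cam("wrist",st); print("w1 post base/top",w.proj(P)); print("scene post",cam.proj(P),"tcp",cam.proj(st['position']))
w1=cv2.imread("pics/w1.png"); w0=cv2.imread("pics/w0.png"); s=cv2.cvtColor(im,cv2.COLOR_RGB2BGR)
A=cv2.resize(s[200:340,210:400],(800,590)[:2] and (400,295),interpolation=cv2.INTER_CUBIC)
s0=cv2.imread("pics/scene0.png")[200:340,210:400]; B=cv2.resize(s0,(400,295),interpolation=cv2.INTER_CUBIC)
C=cv2.resize(w1[220:330,245:394],(400,295),interpolation=cv2.INTER_CUBIC)
E=cv2.resize(w0[165:275,245:394],(400,295),interpolation=cv2.INTER_CUBIC)
cv2.imwrite("pics/mix.png",np.vstack([np.hstack([A,B]),np.hstack([C,E])]))
E
```

```text
w1 post base/top [[314.0126583  271.50237474]
 [313.13825126 298.84340235]]
scene post [[278.48352703 289.03859481]
 [277.06017187 272.01343275]] tcp [[280.70558295 282.70279788]]
```

View pics/mix.png

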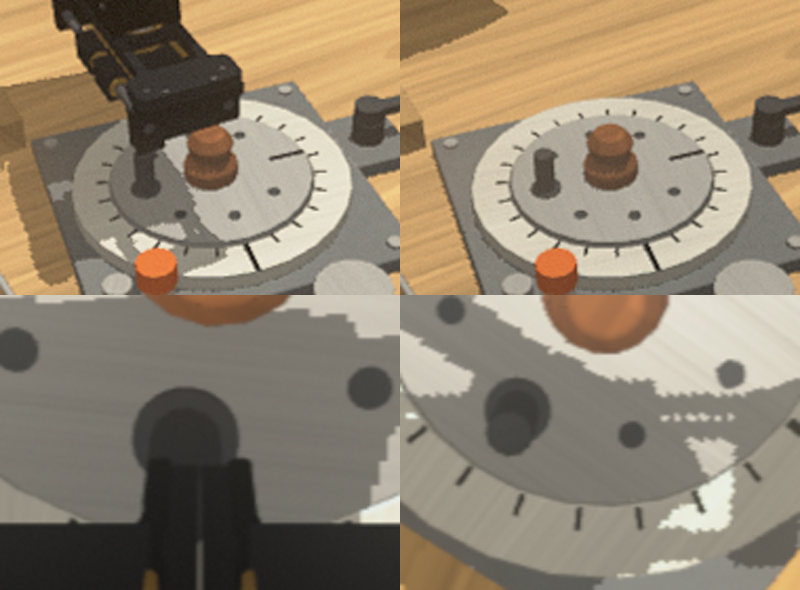

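>>> drive_tool(motion=[[[0, 6, 0], [0, 0, 0]], [[0, 6, 0], [0, 0, 0]], [[0, 6, 0], [0, 0, 0]], [[0, 6, 0], [0, 0, 0]], [[0, 0, 0], [0, 0, 0]]])

```text
time_s: 5.1
position: [0.5912, -0.0355, 0.0483]
tcp_rot: [[0.082, 0.997, 0.002], [0.997, -0.082, -0.0], [-0.0, 0.002, -1.0]]
force: [-0.3, 0.6, -0.2]
opening: 0.01
grasp_force: 0.0
```

```bash
python3 - <<'E'
from h import *
cam,im,st=look("scene"); p=st['position']; print(p,"tcp scene",cam.proj(p),cam.proj(p+[0,0,.025]))
cw,iw,_=look("wrist")
s=cv2.cvtColor(im,cv2.COLOR_RGB2BGR); w=cv2.cvtColor(iw,cv2.COLOR_RGB2BGR)
u,v=cam.proj(p)[0].astype(int); A=cv2.resize(s[v-60:v+40,u-50:u+50],(400,400),interpolation=cv2.INTER_CUBIC)
B=cv2.resize(w[220:320,270:370],(400,400),interpolation=cv2.INTER_CUBIC)
cv2.circle(A,(200,240),3,(0,0,255),1)
cv2.imwrite("pics/mix2.png",np.hstack([A,B]))
E
```

```text
[ 0.5911526  -0.03548881  0.04832935] tcp scene [[286.87551579 291.73440686]] [[286.00927185 279.63672646]]
```

View pics/mix2.png

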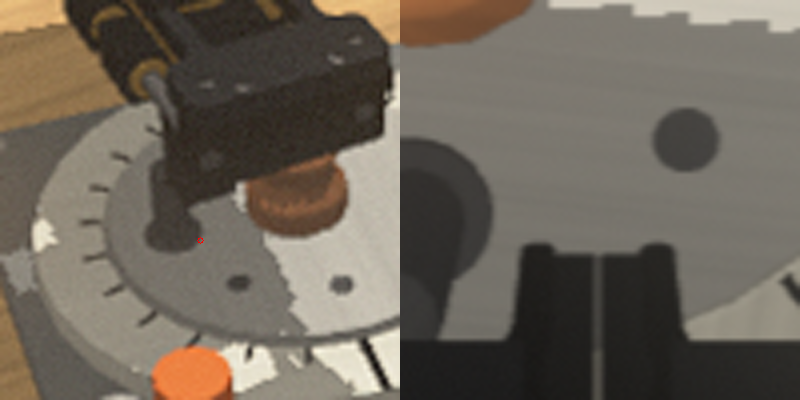

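```bash
python3 - <<'E'
from h import *
st=read_state(); cam=Cam("scene"); w=Cam("wrist",st); p=st['position']; R=st['tcp_rot']
for z in(-.07,-.09,-.11):
  for x in(-.0375,.0375):
    for y in(.095,.06,.04): print(z,x,y,cam.proj(p+R@[x,y,z])[0].round(1), w.proj(p+R@[x,y,z])[0].round(1))
print("tip inner edge candidates (wrist)")
for h in(0,.01,.02,.03,.04): print(h,[w.proj(p+R@[x,0,-h])[0].round(1) for x in(0,.0095)], w.proj(p+R@[.0095,.01,-h])[0].round(1))
E
```

```text
-0.07 -0.0375 0.095 [286.2 299.9] [548.3 425.7]
-0.07 -0.0375 0.06 [276.5 285.5] [463.7 425.8]
-0.07 -0.0375 0.04 [271.2 277.8] [415.4 425.8]
-0.07 0.0375 0.095 [334.5 283.8] [588.3 255.5]
-0.07 0.0375 0.06 [323.5 270.5] [489.  255.6]
-0.07 0.0375 0.04 [317.5 263.3] [432.2 255.6]
-0.09 -0.0375 0.095 [285.4 288.7] [581.1 469.2]
-0.09 -0.0375 0.06 [275.5 274.5] [484.5 469.3]
-0.09 -0.0375 0.04 [270.2 266.8] [429.2 469.3]
-0.09 0.0375 0.095 [334.5 272.7] [634.7 278.6]
-0.09 0.0375 0.06 [323.3 259.6] [518.3 278.6]
-0.09 0.0375 0.04 [317.2 252.5] [451.8 278.7]
-0.11 -0.0375 0.095 [284.6 277.1] [624.8 527.1]
-0.11 -0.0375 0.06 [274.5 263.1] [512.1 527.2]
-0.11 -0.0375 0.04 [269.1 255.5] [447.7 527.3]
-0.11 0.0375 0.095 [334.5 261.3] [700.4 311.2]
-0.11 0.0375 0.06 [323.1 248.4] [559.9 311.3]
-0.11 0.0375 0.04 [316.9 241.4] [479.5 311.3]
tip inner edge candidates (wrist)
0 [array([318.6, 275. ]), array([318.6, 259.3])] [336.6 259.2]
0.01 [array([318.7, 282.4]), array([318.6, 266. ])] [337.5 266. ]
0.02 [array([318.7, 290.5]), array([318.6, 273.4])] [338.5 273.4]
0.03 [array([318.7, 299.5]), array([318.7, 281.6])] [339.6 281.6]
0.04 [array([318.7, 309.5]), array([318.7, 290.7])] [340.8 290.7]
```

The fingers passed over the post without touching it. The wrist and scene views both put the real tips about 30 mm behind the reported TCP, since the tip edge is at row 281 and the body corner is at (284,283). The tips are therefore near z = 0.078, so I'll lower 27 mm beside the post and re-align.

>>> drive_tool(motion=[[[0, 0, 6], [0, 0, 0]], [[0, 0, 6], [0, 0, 0]], [[0, 0, 5], [0, 0, 0]], [[0, 0, 5], [0, 0, 0]], [[0, 0, 5], [0, 0, 0]]])

```text
time_s: 5.7
position: [0.5894, -0.0352, 0.0206]
tcp_rot: [[0.082, 0.997, -0.0], [0.997, -0.082, 0.0], [0.0, -0.0, -1.0]]
force: [0.3, 0.5, 0.4]
opening: 0.003
grasp_force: 0.0
```

>>> drive_tool(motion=[[[1.7, -6, 0], [0, 0, 0]], [[0, 0, 0], [0, 0, -0.11]], [[0, 0, 0], [0, 0, -0.11]], [[0, 0, 0], [0, 0, -0.11]], [[0, 0, 0], [0, 0, 0]]])

```text
time_s: 6.2
position: [0.5833, -0.0328, 0.0214]
tcp_rot: [[-0.245, 0.969, -0.0], [0.969, 0.245, 0.0], [0.0, -0.0, -1.0]]
force: [0.3, 0.2, -0.3]
opening: 0.004
grasp_force: 0.0
```

>>> drive_tool(motion=[[[0.1, -3.1, 0], [0, 0, 0.06]], [[0.1, -3.1, 0], [0, 0, 0.06]], [[0.1, -3.1, 0], [0, 0, 0.06]], [[0.1, -3.1, 0], [0, 0, 0.06]], [[0.1, -3.1, 0], [0, 0, 0.06]]])

```text
time_s: 6.7
position: [0.5704, -0.0345, 0.0216]
tcp_rot: [[0.058, 0.998, 0.005], [0.998, -0.058, -0.0], [-0.0, 0.005, -1.0]]
force: [3.1, 0.6, -2.0]
opening: 0.011
grasp_force: 1.7
```

Contact with the post shows as 3 N, so I'll continue around the circle.

>>> drive_tool(motion=[[[0.1, -3.1, 0], [0, 0, 0.06]], [[0.1, -3.1, 0], [0, 0, 0.06]], [[0.1, -3.1, 0], [0, 0, 0.06]], [[0.1, -3.1, 0], [0, 0, 0.06]], [[0.1, -3.1, 0], [0, 0, 0.06]]])

```text
time_s: 7.2
position: [0.5557, -0.0318, 0.0217]
tcp_rot: [[0.35, 0.937, 0.006], [0.937, -0.35, -0.001], [0.001, 0.006, -1.0]]
force: [3.4, -0.4, -1.2]
opening: 0.008
grasp_force: 1.7
```

>>> drive_tool(motion=[[[0.1, -3.1, 0], [0, 0, 0.06]], [[0.1, -3.1, 0], [0, 0, 0.06]], [[0.1, -3.1, 0], [0, 0, 0.06]], [[0.1, -3.1, 0], [0, 0, 0.06]], [[0.1, -3.1, 0], [0, 0, 0.06]]])

```text
time_s: 7.7
position: [0.5422, -0.0246, 0.0217]
tcp_rot: [[0.611, 0.792, 0.006], [0.792, -0.611, -0.002], [0.002, 0.005, -1.0]]
force: [3.1, -0.5, -2.1]
opening: 0.009
grasp_force: 1.7
```

```bash
python3 - <<'E'
from h import *
cam,im,st=look("wrist"); g=cv2.cvtColor(im,cv2.COLOR_RGB2GRAY); D=np.degrees
c=np.array([.573,.0172]); p=st['position']; d=p[:2]-c
print("finger r,th",np.hypot(*d),D(np.arctan2(d[1],d[0])),st['force'])
hi=np.radians(90)
M=dark(cam,g,c,.034,.054,.077,np.radians(-15),hi); print("mark",D(M[0]),M[1:],cam.proj([c[0]+.08*np.cos(M[0]),c[1]+.08*np.sin(M[0]),.034]))
L=dark(cam,g,c,.03,.097,.110,np.radians(-30),np.radians(5)); print("line",D(L[0]),L[1:],cam.proj([c[0]+.1*np.cos(L[0]),c[1]+.1*np.sin(L[0]),.03]))
cv2.imwrite("pics/w2.png",cv2.cvtColor(im,cv2.COLOR_RGB2BGR))
E
```

```text
finger r,th 0.05195199156247489 -126.37181459447804 [ 3.13263385 -0.47054269 -2.11858519]
mark 34.73374539979933 (np.float64(79.41666666666667), np.float64(215.75)) [[371.02227983  10.12857808]]
line -13.259493449781633 (np.float64(62.166666666666664), np.float64(228.25)) [[509.44904475  97.93163415]]
```

>>> drive_tool(motion=[[[0.1, -3.1, 0], [0, 0, 0.06]], [[0.1, -3.1, 0], [0, 0, 0.06]], [[0.1, -3.1, 0], [0, 0, 0.06]], [[0.1, -3.1, 0], [0, 0, 0.06]], [[0.1, -3.1, 0], [0, 0, 0.06]]])

```text
time_s: 8.25
position: [0.5308, -0.0136, 0.0217]
tcp_rot: [[0.817, 0.577, 0.004], [0.577, -0.817, -0.002], [0.002, 0.004, -1.0]]
force: [2.8, -2.7, -2.4]
opening: 0.006
grasp_force: 1.6
```

>>> drive_tool(motion=[[[0.1, -3.1, 0], [0, 0, 0.06]], [[0.1, -3.1, 0], [0, 0, 0.06]], [[0.1, -3.1, 0], [0, 0, 0.06]], [[0.1, -3.1, 0], [0, 0, 0.06]], [[0.1, -2.1, 0], [0, 0, 0.04]]])

```text
time_s: 8.75
position: [0.5238, -0.0007, 0.0217]
tcp_rot: [[0.944, 0.33, 0.003], [0.33, -0.944, -0.001], [0.003, 0.002, -1.0]]
force: [1.8, -2.3, -0.6]
opening: 0.005
grasp_force: 1.6
```

```bash
cat > m.py <<'E'
from h import *
D=np.degrees; c=np.array([.573,.0172])
def meas(hi=40):
    cam,im,st=look("wrist"); g=cv2.cvtColor(im,cv2.COLOR_RGB2GRAY)
    p=st['position']; d=p[:2]-c
    print("finger r,th",np.hypot(*d),D(np.arctan2(d[1],d[0])),st['force'])
    for c2 in (c,c+[.0015,0],c+[0,.0015]):
        M=dark(cam,g,c2,.034,.054,.077,np.radians(-25),np.radians(hi)); L=dark(cam,g,c2,.03,.097,.110,np.radians(-22),np.radians(-4))
        print("mark",D(M[0]),M[1:],"line",D(L[0]),L[1:],"left",D(M[0]-L[0]))
    print(cam.proj([c[0]+.08*np.cos(M[0]),c[1]+.08*np.sin(M[0]),.034]),cam.proj([c[0]+.1*np.cos(L[0]),c[1]+.1*np.sin(L[0]),.03]))
    return im
if __name__=="__main__": meas()
E
python3 m.py
```

```text
finger r,th 0.052338750600106385 -160.04915870876917 [ 1.81179478 -2.26506232 -0.57230225]
mark 1.4713649731100182 (np.float64(76.5), np.float64(210.66666666666666)) line nan (np.float64(0.0), np.float64(0.0)) left nan
mark 1.521449562436107 (np.float64(75.91666666666667), np.float64(210.0)) line nan (np.float64(0.0), np.float64(0.0)) left nan
mark 0.13129651899766245 (np.float64(76.58333333333333), np.float64(210.5)) line nan (np.float64(0.0), np.float64(0.0)) left nan
[[375.98685329  12.30030372]] [[nan nan]]h.py:30: RuntimeWarning: invalid value encountered in scalar divide
  wt=np.clip(b-v,0,None)*w; return (wt*a).sum()/wt.sum(), v[k], b
```

>>> drive_tool(motion=[[[0.1, -2.6, 0], [0, 0, 0.05]], [[0.1, -2.6, 0], [0, 0, 0.05]], [[0.1, -2.6, 0], [0, 0, 0.05]], [[0, -2.1, 0], [0, 0, 0.04]], [[0, 0, 0], [0, 0, 0]]])

```text
time_s: 9.3
position: [0.5208, 0.0094, 0.0216]
tcp_rot: [[0.989, 0.148, 0.002], [0.148, -0.989, -0.001], [0.002, 0.001, -1.0]]
force: [1.7, -2.2, -0.2]
opening: 0.008
grasp_force: 0.9
```

>>> drive_tool(motion=[[[0, 4, 0], [0, 0, 0]], [[0, 4, 0], [0, 0, 0]], [[0, 0, -40], [0, 0, 0]], [[0, 0, -40], [0, 0, 0]], [[0, 0, -40], [0, 0, 0]]])

```text
time_s: 9.8
position: [0.52, 0.0018, 0.1418]
tcp_rot: [[0.989, 0.148, -0.003], [0.148, -0.989, 0.001], [-0.003, -0.001, -1.0]]
force: [0.1, 0.2, -0.3]
opening: 0.0
grasp_force: 0.0
```

>>> drive_tool(motion=[[[-40, 0, -30], [0, 0, 0]], [[-20, 0, -20], [0, 0, 0]], [[0, 0, 0], [0, 0, 0]]])

```text
time_s: 10.1
position: [0.46, -0.0071, 0.1933]
tcp_rot: [[0.989, 0.148, 0.002], [0.148, -0.989, -0.0], [0.002, 0.001, -1.0]]
force: [0.5, -0.3, -0.5]
opening: 0.008
grasp_force: 0.0
```

```bash
python3 - <<'E'
from m import *
print(read_state()['position']); im=meas(); cv2.imwrite("pics/w3.png",cv2.cvtColor(im,cv2.COLOR_RGB2BGR))
cam,im,st=look("top"); g=cv2.cvtColor(im,cv2.COLOR_RGB2GRAY); C,r,e=ring_center(cam,im); print(C,r,e)
C=np.array([.572,.0179]);L=dark(cam,g,C,.03,.097,.110,-.5,.1); M=dark(cam,g,C,.034,.054,.077,-.5,.5); print("top",D(M[0]),M[1:],D(L[0]),L[1:],D(M[0]-L[0]))
E
```

```text
[ 0.46000936 -0.00712676  0.1933183 ]
finger r,th 0.11557973482242488 -167.84975056940672 [ 0.47953338 -0.25617886 -0.50912951]
mark -9.535183536163034 (np.float64(44.75), np.float64(120.5)) line nan (np.float64(0.0), np.float64(0.0)) left nan
mark -9.749332639972245 (np.float64(43.666666666666664), np.float64(109.33333333333333)) line nan (np.float64(0.0), np.float64(0.0)) left nan
mark -10.926227231623804 (np.float64(47.583333333333336), np.float64(122.83333333333333)) line nan (np.float64(0.0), np.float64(0.0)) left nan
[[340.82795368 -15.11123691]] [[nan nan]]
[0.57866296 0.01929736] 0.1079352410924682 0.03575007649604818
top -9.298411134532707 (np.float64(122.58333333333333), np.float64(187.25)) -12.868291115984412 (np.float64(143.5), np.float64(226.75)) 3.569879981451705h.py:30: RuntimeWarning: invalid value encountered in scalar divide
  wt=np.clip(b-v,0,None)*w; return (wt*a).sum()/wt.sum(), v[k], b
```

View pics/w3.png

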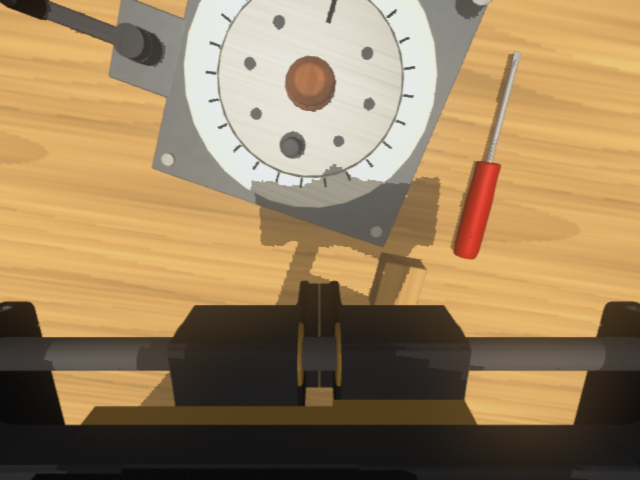

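The wrist view shows the blank centred at (310,83), the post at (292,145) and the mark leaving the top edge at (332,5). I'll move the camera forward to see mark and line together.

>>> drive_tool(motion=[[[40, 0, 0], [0, 0, 0]], [[40, 0, 0], [0, 0, 0]], [[30, 0, 0], [0, 0, 0]], [[0, 0, 0], [0, 0, 0]], [[0, 0, 0], [0, 0, 0]]])

```text
time_s: 10.7
position: [0.5704, 0.0096, 0.1889]
tcp_rot: [[0.989, 0.149, -0.004], [0.149, -0.989, 0.001], [-0.004, -0.001, -1.0]]
force: [-0.2, 0.8, 0.2]
opening: 0.004
grasp_force: 0.0
```

```bash
python3 - <<'E'
from m import *
im=meas(); cam=Cam("wrist",read_state()); print(ring_center(cam,im))
E
```

```text
finger r,th 0.008063299607876507 -108.77465167797644 [-0.23123959  0.78303832  0.23565629]
mark -9.67826757769449 (np.float64(86.41666666666667), np.float64(223.66666666666666)) line -13.173288772740968 (np.float64(83.08333333333333), np.float64(234.91666666666666)) left 3.495021195046478
mark -9.889360690264263 (np.float64(86.75), np.float64(223.91666666666666)) line -13.37204841287964 (np.float64(82.83333333333333), np.float64(234.41666666666666)) left 3.482687722615376
mark -11.000963517937276 (np.float64(86.58333333333333), np.float64(223.75)) line -13.98289089994971 (np.float64(83.25), np.float64(234.91666666666666)) left 2.981927382012434
[[339.71152442 126.10834708]] [[352.71306053 106.21534632]]
(array([0.57262374, 0.0167376 ]), np.float64(0.11211963707420708), np.float64(0.0015417167671605142))
```

>>> drive_tool(motion=[[[-25, 0, 0], [0, 0, 0]], [[-25, 0, 0], [0, 0, 0]], [[0, 0, 0], [0, 0, 0.06]], [[0, 0, 0], [0, 0, 0]], [[0, 0, 0], [0, 0, 0]]])

```text
time_s: 11.25
position: [0.5208, 0.0017, 0.1912]
tcp_rot: [[0.996, 0.09, -0.0], [0.09, -0.996, 0.0], [-0.0, -0.0, -1.0]]
force: [-0.2, -0.5, -0.7]
opening: 0.003
grasp_force: 0.0
```

>>> drive_tool(motion=[[[0, 0, 36], [0, 0, 0]], [[0, 0, 36], [0, 0, 0]], [[0, 0, 36], [0, 0, 0]], [[0, 0, 36], [0, 0, 0]], [[0, 0, 26], [0, 0, 0]]])

```text
time_s: 11.75
position: [0.5207, 0.0019, 0.0191]
tcp_rot: [[0.996, 0.09, -0.002], [0.09, -0.996, 0.0], [-0.002, -0.001, -1.0]]
force: [0.7, -1.9, -0.3]
opening: 0.004
grasp_force: 0.0
```

>>> drive_tool(motion=[[[0, -3, 0], [0, 0, 0]], [[0, -2, 0], [0, 0, 0]], [[0, -1, 0], [0, 0, 0]], [[0, 0, 0], [0, 0, 0]], [[0, 0, 0], [0, 0, 0]]])

```text
time_s: 12.25
position: [0.5217, 0.0077, 0.0226]
tcp_rot: [[0.996, 0.089, 0.003], [0.089, -0.996, -0.001], [0.003, 0.001, -1.0]]
force: [0.0, 0.3, -0.1]
opening: 0.007
grasp_force: 0.0
```

>>> drive_tool(motion=[[[0, -1.5, 0], [0, 0, 0]], [[0, -1.5, 0], [0, 0, 0]], [[0, -1.2, 0], [0, 0, 0]], [[0, -0.6, 0], [0, 0, 0]], [[0, 0, 0], [0, 0, 0]]])

```text
time_s: 12.75
position: [0.5211, 0.0123, 0.0215]
tcp_rot: [[0.996, 0.089, 0.002], [0.089, -0.996, -0.0], [0.002, 0.001, -1.0]]
force: [0.7, -2.8, 2.1]
opening: 0.007
grasp_force: 1.4
```

>>> drive_tool(motion=[[[0, 4, 0], [0, 0, 0]], [[0, 4, 0], [0, 0, 0]], [[0, 0, -40], [0, 0, 0]], [[0, 0, -40], [0, 0, 0]], [[0, 0, -40], [0, 0, 0]]])

```text
time_s: 13.25
position: [0.5197, 0.0048, 0.1417]
tcp_rot: [[0.996, 0.088, -0.003], [0.088, -0.996, 0.001], [-0.003, -0.001, -1.0]]
force: [0.5, -0.1, -0.2]
opening: 0.004
grasp_force: 0.0
```

>>> drive_tool(motion=[[[25, 0, -45], [0, 0, 0]], [[25, 0, 0], [0, 0, 0]], [[0, 0, 0], [0, 0, 0]], [[0, 0, 0], [0, 0, 0]]])

```text
time_s: 13.65
position: [0.5688, 0.0092, 0.1841]
tcp_rot: [[0.996, 0.089, -0.003], [0.089, -0.996, 0.001], [-0.003, -0.001, -1.0]]
force: [0.3, 0.4, 0.3]
opening: 0.005
grasp_force: 0.0
```

```bash
python3 m.py
```

```text
finger r,th 0.009038868307467415 -117.77583965302026 [0.26346245 0.36908167 0.31039225]
mark -12.78158184508446 (np.float64(88.33333333333333), np.float64(225.08333333333334)) line -13.224756535110185 (np.float64(85.0), np.float64(236.0)) left 0.4431746900257249
mark -13.0741478161159 (np.float64(88.5), np.float64(225.25)) line -13.411147507157395 (np.float64(84.75), np.float64(235.5)) left 0.3369996910414949
mark -14.086572657991585 (np.float64(88.5), np.float64(225.16666666666666)) line -14.030782434925175 (np.float64(85.0), np.float64(236.0)) left -0.05579022306641046
[[338.89878888 124.80812621]] [[346.38155643 102.2670088 ]]
```

```bash
python3 - <<'E'
from m import *
for n in("wrist","top"):
    cam,im,st=look(n); g=cv2.cvtColor(im,cv2.COLOR_RGB2GRAY); rc=ring_center(cam,im); C=rc[0] if n=="wrist" else np.array([.572,.0179]); print(n,rc)
    for C in (C,):
        L=dark(cam,g,C,.03,.097,.110,-.4,-.05); M=dark(cam,g,C,.034,.054,.077,-.4,.2)
        print("mark",D(M[0]),"line",D(L[0]),D(M[0]-L[0]))
        # straight-line check: lateral offset of mark inner/outer halves and line halves from fitted line direction
        pts=[]
        for z,r0,r1 in((.034,.053,.06),(.034,.062,.069),(.034,.07,.077),(.03,.087,.094),(.03,.096,.103),(.03,.104,.110)):
            a=dark(cam,g,C,z,r0,r1,-.3,-.15)[0]; r=(r0+r1)/2; pts.append((round(r*1e3,1),round(r*(a-L[0])*1e3,2)))
        print(pts)
    if n=="wrist": cv2.imwrite("pics/w4.png",cv2.resize(im[60:200,240:440],(800,560),interpolation=cv2.INTER_CUBIC)[:,:,::-1])
E
```

```text
wrist (array([0.57405977, 0.01694937]), np.float64(0.11181728259910806), np.float64(0.003691783142441493))
mark -12.747964363882938 line -13.174398226253135 0.42643386237019787
[(56.5, np.float64(0.32)), (65.5, np.float64(0.52)), (73.5, np.float64(0.69)), (90.5, np.float64(-0.05)), (99.5, np.float64(-0.0)), (107.0, np.float64(0.02))]
top (array([0.75152803, 0.16539874]), np.float64(0.11136862753184167), np.float64(0.048353809653725544))
mark 10.381914439111005 line -21.598208712449427 31.98012315156043
[(56.5, np.float64(6.15)), (65.5, np.float64(10.77)), (73.5, np.float64(14.96)), (90.5, np.float64(9.78)), (99.5, np.float64(9.3)), (107.0, np.float64(12.18))]
```

View pics/w4.png

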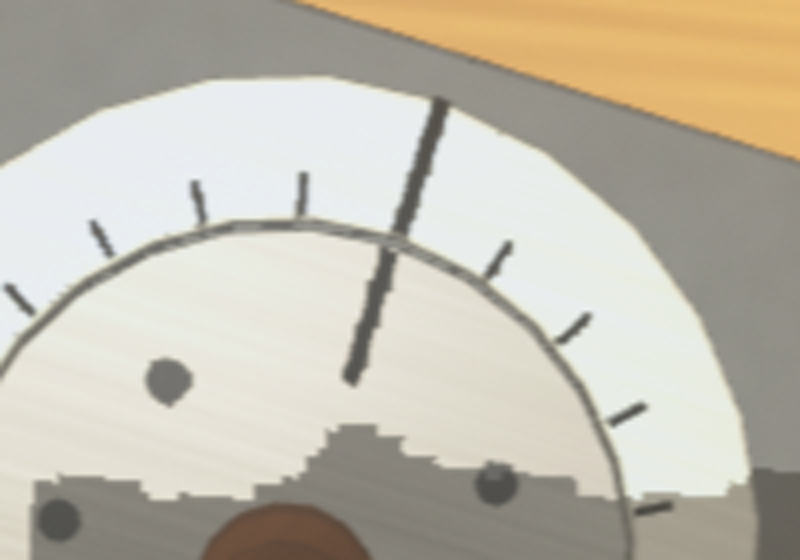

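The closed-up wrist view shows the mark and the long line collinear within about 0.4°, which is under 0.6 mm at the rim. The dial is done, so next I'll measure the lever.

```bash
python3 - <<'E'
from m import *
cam=Cam("top"); g=cv2.imread("pics/top0.png",0); c=np.array([.5725,.0175])
P=cam.ray([(274.7,188.8),(398.5,214.7),(375.6,339.7),(246.5,312.9)],.015)[:,:2]
print("plate centre",P.mean(0),"sides",[np.hypot(*(P[i]-P[i-1])) for i in range(4)],"yaw",[D(np.arctan2(*(P[a]-P[b])[::-1])) for a,b in((0,3),(1,2))],[D(np.arctan2(*(P[a]-P[b])[::-1]))-90 for a,b in((0,1),(3,2))])
for n,(x,y,w,h),z,t in(("pivot",(232,244,24,24),.05,70),("knob",(193,233,20,20),.078,42)):
    for tt in(t-10,t,t+10):
        v,u=np.nonzero(g[y:y+h,x:x+w]<tt)
        if len(u): q=cam.ray((u.mean()+x,v.mean()+y),z)[0]; print(n,tt,len(u),u.mean()+x,v.mean()+y,q,np.hypot(*(q[:2]-c)))
# wrist view of w3 (tcp .460,-.0071,.1933)
class S: pass
R=np.array([[.989,.148,.002],[.148,-.989,0],[.002,.001,-1]]); w=Cam("wrist",dict(position=[.46,-.0071,.1933],tcp_rot=R))
print("w3 pivot cap",w.ray([(137,42)],.05)); print("knob/pivot guess proj",w.proj([[.5906,.2361,.078],[.57,.163,.05]]))
E
```

```text
plate centre [0.57106934 0.01687931] sides [np.float64(0.2473993668615775), np.float64(0.24789368326118935), np.float64(0.2468312645842912), np.float64(0.2470911433013123)] yaw [np.float64(-10.863999466449444), np.float64(-11.049778180688516)] [np.float64(-11.151806331175194), np.float64(-11.020707011050774)]
pivot 60 25 247.44 259.68 [0.56860062 0.15977176 0.05      ] 0.1423251872438105
pivot 70 44 247.11363636363637 259.3181818181818 [0.56926892 0.16039478 0.05      ] 0.14293130852912833
pivot 80 84 244.35714285714286 258.3690476190476 [0.57096992 0.16552193 0.05      ] 0.14802983951414017
knob 32 17 204.88235294117646 245.8235294117647 [0.58792922 0.23395459 0.078     ] 0.21700379827920205
knob 42 52 203.51923076923077 244.09615384615384 [0.59105654 0.23654357 0.078     ] 0.21982818370746804
knob 52 74 203.01351351351352 243.94594594594594 [0.59131751 0.23746024 0.078     ] 0.2207636909844714
w3 pivot cap [[0.58244252 0.16016247 0.05      ]]
knob/pivot guess proj [[ 13.29386482   4.51864915]
 [133.27693766  58.05875764]]
```

>>> drive_tool(motion=[[[4, -46, 0], [0, 0, 0]], [[4, -46, 0], [0, 0, 0]], [[4, -46, 0], [0, 0, 0]], [[4, -46, 0], [0, 0, 0]], [[4, -46, 0], [0, 0, 0]]])

```text
time_s: 14.3
position: [0.5681, 0.2411, 0.184]
tcp_rot: [[0.996, 0.088, -0.003], [0.088, -0.996, -0.001], [-0.003, 0.0, -1.0]]
force: [0.6, -0.1, 0.2]
opening: 0.006
grasp_force: 0.0
```

>>> drive_tool(motion=[[[0, 0, 0], [0, 0, -0.148]], [[0, 0, 0], [0, 0, -0.148]], [[0, 0, 0], [0, 0, -0.148]], [[0, 0, 0], [0, 0, -0.148]], [[0, 0, 0], [0, 0, -0.148]]])

```text
time_s: 14.8
position: [0.5681, 0.2395, 0.1839]
tcp_rot: [[0.671, 0.741, -0.003], [0.741, -0.671, -0.001], [-0.002, -0.002, -1.0]]
force: [0.4, 0.9, 0.1]
opening: 0.004
grasp_force: 0.0
```

>>> drive_tool(motion=[[[0, 0, 0], [0, 0, -0.148]], [[0, 0, 0], [0, 0, -0.148]], [[0, 0, 0], [0, 0, -0.148]], [[0, 0, 0], [0, 0, -0.148]], [[0, 0, 0], [0, 0, -0.148]]])

```text
time_s: 15.3
position: [0.5682, 0.2394, 0.1839]
tcp_rot: [[-0.004, 1.0, -0.003], [1.0, 0.004, -0.001], [-0.001, -0.003, -1.0]]
force: [-0.2, 0.1, -0.3]
opening: 0.004
grasp_force: 0.0
```

>>> drive_tool(motion=[[[0, 0, 0], [0, 0, -0.148]], [[0, 0, 0], [0, 0, 0]], [[0, 0, 0], [0, 0, 0]]])

```text
time_s: 15.6
position: [0.5688, 0.2396, 0.1843]
tcp_rot: [[-0.142, 0.99, -0.002], [0.99, 0.142, -0.0], [-0.0, -0.002, -1.0]]
force: [-0.4, -0.9, -0.3]
opening: 0.007
grasp_force: 0.0
```

```bash
python3 - <<'E'
from m import *
cam,im,st=look("wrist"); cv2.imwrite("pics/w5.png",im[:,:,::-1]); np.savez("w5.npz",R=cam.R,p=cam.p)
print(st['position'],cam.p); print(cam.proj([[.580,.1675,.05],[.5955,.2405,.078],[.5955,.2405,.048]]))
E
```

```text
[0.56879351 0.23955308 0.18432291] [0.5570993  0.3212835  0.37621579]
[[320.02344115 289.37917548]
 [350.74871888 227.93150516]
 [348.08690239 218.93260154]]
```

View pics/w5.png

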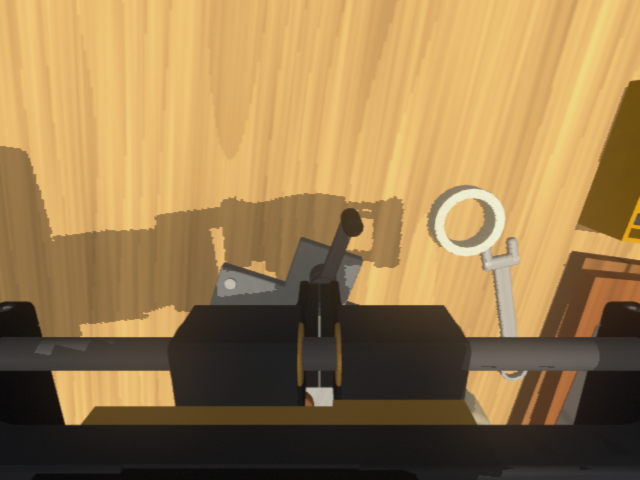

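The last view shows the knob top at (353,226) and the pivot hidden behind the fingers near (320,285). The tips are clear on the robot side of the knob, matching the measured points within about 2 mm. I'll descend and push.

>>> drive_tool(motion=[[[0, 0, 35], [0, 0, 0]], [[0, 0, 35], [0, 0, 0]], [[0, 0, 35], [0, 0, 0]], [[0, 0, 32], [0, 0, 0]], [[0, 0, 19], [0, 0, 0]]])

```text
time_s: 16.15
position: [0.5677, 0.2393, 0.0261]
tcp_rot: [[-0.143, 0.99, -0.004], [0.99, 0.143, -0.001], [-0.0, -0.004, -1.0]]
force: [-0.1, 0.3, -0.2]
opening: 0.001
grasp_force: 0.0
```

>>> drive_tool(motion=[[[0, 3, 0], [0, 0, 0.04]], [[-0.1, 3.5, 0], [0, 0, 0.05]], [[-0.1, 3.5, 0], [0, 0, 0.05]], [[-0.1, 3.5, 0], [0, 0, 0.05]], [[-0.1, 3.5, 0], [0, 0, 0.05]]])

```text
time_s: 16.65
position: [0.5855, 0.2404, 0.0285]
tcp_rot: [[0.098, 0.995, -0.002], [0.995, -0.098, 0.0], [-0.0, -0.002, -1.0]]
force: [-1.1, 1.7, -0.0]
opening: 0.004
grasp_force: 0.6
```

>>> drive_tool(motion=[[[-0.1, 4.4, 0], [0, 0, 0.06]], [[-0.1, 4.4, 0], [0, 0, 0.06]], [[-0.1, 4.4, 0], [0, 0, 0.06]], [[-0.1, 4.4, 0], [0, 0, 0.06]], [[-0.1, 4.4, 0], [0, 0, 0.06]]])

```text
time_s: 17.15
position: [0.6071, 0.2355, 0.0286]
tcp_rot: [[0.388, 0.922, -0.002], [0.922, -0.388, 0.0], [-0.0, -0.002, -1.0]]
force: [-0.1, 1.1, -0.1]
opening: 0.004
grasp_force: 0.6
```

>>> drive_tool(motion=[[[-0.1, 4.4, 0], [0, 0, 0.06]], [[-0.1, 4.4, 0], [0, 0, 0.06]], [[-0.1, 4.4, 0], [0, 0, 0.06]], [[-0.1, 4.4, 0], [0, 0, 0.06]], [[-0.1, 4.4, 0], [0, 0, 0.06]]])

```text
time_s: 17.65
position: [0.6262, 0.2244, 0.0286]
tcp_rot: [[0.643, 0.766, -0.001], [0.766, -0.643, 0.001], [-0.0, -0.001, -1.0]]
force: [-0.5, 0.8, 0.0]
opening: 0.001
grasp_force: 0.6
```

>>> drive_tool(motion=[[[-0.1, 4.4, 0], [0, 0, 0.06]], [[-0.1, 4.4, 0], [0, 0, 0.06]], [[-0.1, 4.4, 0], [0, 0, 0.06]], [[-0.1, 3, 0], [0, 0, 0.04]], [[0, 0, 0], [0, 0, 0]]])

```text
time_s: 18.15
position: [0.6379, 0.2122, 0.0287]
tcp_rot: [[0.793, 0.609, -0.0], [0.609, -0.793, 0.0], [-0.0, -0.0, -1.0]]
force: [0.6, -0.2, 0.5]
opening: 0.007
grasp_force: 0.0
```

>>> drive_tool(motion=[[[-0.1, 3.6, 0], [0, 0, 0.05]], [[-0.1, 3.6, 0], [0, 0, 0.05]], [[-0.1, 2.2, 0], [0, 0, 0.03]], [[0, 1.5, 0], [0, 0, 0.02]]])

```text
time_s: 18.55
position: [0.6436, 0.2033, 0.0287]
tcp_rot: [[0.875, 0.484, -0.001], [0.484, -0.875, 0.0], [-0.0, -0.0, -1.0]]
force: [-0.3, 2.3, -0.9]
opening: 0.003
grasp_force: 0.6
```

>>> drive_tool(motion=[[[0, 1.5, 0], [0, 0, 0.02]], [[0, 1.5, 0], [0, 0, 0.02]]])

```text
time_s: 18.75
position: [0.645, 0.2006, 0.0288]
tcp_rot: [[0.894, 0.449, -0.001], [0.449, -0.894, 0.0], [-0.001, -0.0, -1.0]]
force: [-0.6, 0.9, -0.6]
opening: 0.003
grasp_force: 0.6
```

>>> drive_tool(motion=[[[0, 1.5, 0], [0, 0, 0.02]], [[0, 1.5, 0], [0, 0, 0.02]]])

```text
time_s: 18.95
position: [0.6463, 0.1978, 0.0289]
tcp_rot: [[0.911, 0.413, -0.001], [0.413, -0.911, -0.0], [-0.001, -0.0, -1.0]]
force: [-0.9, 1.0, -0.0]
opening: 0.005
grasp_force: 0.6
```

>>> drive_tool(motion=[[[0, 1.5, 0], [0, 0, 0.02]], [[0, 1, 0], [0, 0, 0.01]]])

```text
time_s: 19.15
position: [0.6466, 0.1976, 0.0289]
tcp_rot: [[0.923, 0.384, -0.002], [0.384, -0.923, 0.004], [-0.0, -0.004, -1.0]]
force: [-2.2, 7.7, -1.4]
opening: 0.01
grasp_force: 4.2
```

The position has stalled and the force has risen to 8 N, so the stop is reached. One slight extra press, then I'll retreat.

>>> drive_tool(motion=[[[0, 1, 0], [0, 0, 0]], [[0, 0, 0], [0, 0, 0]]])

```text
time_s: 19.35
position: [0.6466, 0.1976, 0.0289]
tcp_rot: [[0.923, 0.385, -0.002], [0.385, -0.923, 0.004], [-0.0, -0.005, -1.0]]
force: [-1.9, 7.7, 0.3]
opening: 0.004
grasp_force: 4.4
```

>>> drive_tool(motion=[[[0, -5, 0], [0, 0, 0]], [[0, -8, 0], [0, 0, 0]], [[0, 0, -30], [0, 0, 0]], [[0, 0, -40], [0, 0, 0]], [[0, 0, -40], [0, 0, 0]]])

```text
time_s: 19.85
position: [0.6428, 0.2064, 0.1397]
tcp_rot: [[0.922, 0.386, -0.001], [0.386, -0.922, -0.001], [-0.001, 0.001, -1.0]]
force: [1.0, -0.4, -0.5]
opening: 0.005
grasp_force: 0.0
```

>>> drive_tool(motion=[[[-35, -30, -20], [0, 0, 0]], [[-35, -30, 0], [0, 0, 0]], [[-35, -30, 0], [0, 0, 0]], [[-35, -20, 0], [0, 0, 0]], [[0, 0, 0], [0, 0, 0]]])

```text
time_s: 20.35
position: [0.4642, 0.2539, 0.1587]
tcp_rot: [[0.921, 0.389, -0.007], [0.389, -0.921, -0.002], [-0.007, -0.001, -1.0]]
force: [-0.0, 0.6, 0.3]
opening: 0.006
grasp_force: 0.0
```

```bash
python3 - <<'E'
from m import *
cam,im,st=look("top"); g=cv2.cvtColor(im,cv2.COLOR_RGB2GRAY); print(ring_center(cam,im))
C=np.array([.572,.0179]); L=dark(cam,g,C,.03,.097,.110,-.4,-.05); M=dark(cam,g,C,.034,.054,.077,-.4,.2)
print("mark",D(M[0]),M[1:],"line",D(L[0]),L[1:],D(M[0]-L[0]))
a=np.radians(np.arange(-30,110,2)); v=polar(cam,g,np.array([.58,.1675]),.048,.03,.07,a); k=v.argsort()[:4]; print("lever arm dark at",D(a[k]),v[k])
hsv=cv2.cvtColor(im,cv2.COLOR_RGB2HSV); m=cv2.inRange(hsv,(0,90,30),(14,255,200))[240:275,305:345]; y,x=np.nonzero(m); print("blank px",x.mean()+305,y.mean()+240,len(x))
s0=cv2.imread("pics/top0.png",0); d=cv2.absdiff(cv2.GaussianBlur(s0,(5,5),0),cv2.GaussianBlur(g,(5,5),0))>35
n,_,S,_=cv2.connectedComponentsWithStats(d.astype(np.uint8)); print([tuple(q) for q in S[1:] if q[4]>12])
E
```

```text
(array([0.57192419, 0.01788762]), np.float64(0.1125832390845594), np.float64(0.0005812478843216923))
mark -12.317199297954112 (np.float64(127.66666666666667), np.float64(190.83333333333334)) line -12.865883121126169 (np.float64(145.5), np.float64(228.0)) 0.5486838231720585
lever arm dark at [ 8.  6. 10. 12.] [86.33333333 86.91666667 87.         87.5       ]
blank px 324.1970588235294 260.08529411764704 340
[(np.int32(231), np.int32(207), np.int32(16), np.int32(38), np.int32(330)), (np.int32(327), np.int32(231), np.int32(4), np.int32(4), np.int32(13)), (np.int32(13), np.int32(232), np.int32(289), np.int32(248), np.int32(45590)), (np.int32(195), np.int32(236), np.int32(42), np.int32(23), np.int32(535)), (np.int32(282), np.int32(249), np.int32(12), np.int32(8), np.int32(70)), (np.int32(345), np.int32(258), np.int32(17), np.int32(17), np.int32(230)), (np.int32(312), np.int32(283), np.int32(12), np.int32(12), np.int32(109)), (np.int32(262), np.int32(400), np.int32(378), np.int32(80), np.int32(17196)), (np.int32(598), np.int32(427), np.int32(42), np.int32(13), np.int32(320))]
```

```bash
python3 -c "
from rig import *
print(hand_in())"
```

```text
the job is handed in; nothing more can be done
None
```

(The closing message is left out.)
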